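# Lay out the cold packs to condition beside the sample carrier

### The arm

A 6-joint arm with a two-finger parallel gripper is mounted at the origin on a cart in front of the work surface, level with it; the furniture and walls round the work are solid. World frame = base frame: x ahead of the robot, y to its left, z up, the work surface at z = 0. Lengths are in m, angles in rad, forces in N, time in s.
With the tool pointing down it reaches from about 0.375 to 0.975 m from the base axis. Payload 3.8 kg.
Tool frame: the origin (TCP) lies at the very end of the fingers, on their centre line; the grasp point (between the pads) lies 19 mm behind it (bot.tcp_to_grasp is the z of the grasp point in the tool frame, in m); z points along the fingers, y is the direction in which the jaws open and shut (so a half turn about z gives the same grasp; the last joint's range is limited). The gripper opens to 85 mm and grips with 20 to 120 N. Pads are 22 mm wide; open, the fingers measure 114 mm over their backs; the gripper's body (76 mm by 85 mm) begins 54 mm behind the grasp point. The pads swing forward as they close: fully open they stand 13 mm farther back than shut.
Start: joints at [-0.037, 0.264, 1.604, -0, 1.274, -0.037], TCP at [0.675, -0, 0.208] pointing down, gripper open.
Joint ranges: [-2.63, 2.63], [-0.94, 2.18], [0.31, 2.57], [-1.31, 4.45], [0, 2.66], [-2.55, 2.55]. Speed limits (rad/s): [2.57, 2.57, 3.14, 3.14, 3.14, 3.14].

### API

Orientations are given as a rotation vector (axis times angle).
In Python, from workcell import status, vision, job, bot gives the robot as it stands.
- The arm moves only by the tool apply_moves, never from a script. Its argument "deltas" is a list of rows, each a list of 7 numbers: the shift along the tool's x, y, z in m, then the turn, a rotation vector about the tool's x, y, z in rad, then the closure, from 0 (fully open) to 1 (shut). In form: [[x, y, z, rx, ry, rz, jaw], ...]. A call has 1 to 8 rows; each row is the pose to reach, as a shift and turn from the pose commanded when the call began, along the tool's axes at that moment; what a row does not reach only later rows make up. A row lasts 1/12 s, in which the tool goes at most 41.7 mm and 7.16 degrees, less where a joint would pass 70% of its speed; a pose out of reach is approached as far as the arm can. A call with a gripper value outside its range is refused whole. The fingers move at their own pace and stop on an object; "squeeze" is the grip in N (left out, the last holds). Time passes only in rows, so rows that repeat a pose let the fingers close. It gives the time, the measured TCP pose, the force and the opening at its end, in the units of the state.
- status.read_state(): the state, without advancing time (a new reading comes with each control period).
- vision.read_camera(name): name is "scene" or "side" or "wrist"; returns the picture (420x560x3 uint8, red, green, blue); there is no depth.
- vision.get_calibration(name): a dict with "fov_y" (degrees; the focal length in pixels is half the picture's height over the tangent of half this angle, whatever the lens; pixels are square), "cx", "cy" (the principal point, pixels), "R" (3x3) and "t" (3): a world point X has camera coordinates R X + t; the wrist camera has in their place "tool_from_camera" (4x4, takes a point from camera to tool coordinates, whose origin is the TCP and whose axes are the flange's). Camera axes: x right, y down, z forward; pixel columns grow to the right and rows downward; lengths in m; the calibration is good to about 2 mm. A picture is of the moment at which its call begins: read the wrist's pose just before it. get_calibration takes no time and is no camera call.
- job.finish_job(): hands the job in, once; it reports no verdict.
The state is a dict: "time": time; "q": joint angles; "joint_vel": joint speeds; "joint_torque": joint torques, N m; "tool_pos": TCP position; "tcp_rot": TCP orientation; "wrist_force": force on the tool from outside, world axes, zero at the start; "torque": the same for the moment, N m; "width": opening from 0.0 (shut) to 1.0 (fully open).
Only numpy, scipy, OpenCV 4.12 (cv2) and the standard library are available. Lean on these libraries where they do the work, as an engineer would, in place of code of your own. Each camera call takes 0.05 s, during which the arm holds its last target. There are 200 camera calls.

### The job

The frozen cold packs were tipped in a heap on the wire rack and the sample carrier was left standing there too. Lift the carrier off the rack (it has a swing handle), keeping it upright, and stand it on the bare worktop close beside the rack's right-hand end. Spread the five packs over the whole length of the rack in one even layer, each lying flat and wholly on the rack with about three fingers' width (4 cm) of air to its neighbours, so that they warm evenly before packing; leave the vials, the swab cup and the ointment tube where they are.

Things in the scene. Friction and masses are not known exactly. Their poses are not given: they have to be found in the camera images.
- rack: white plastic drip tray (204 x 336 mm, lip 19 mm high) with a steel wire rack in it; does not move. The rack is level, 180 mm along its own x and 312 mm along its own y, and its wires' top is 22 mm above the worktop (nothing stands up round its edge). Origin: on the worktop under the middle of the rack; z up; at yaw 0 its y axis points to the robot's left
- carrier: blue insulated sample carrier with a white lid (fixed shut), a box 140 mm long (own x) x 102 mm wide (own y) x 117 mm high, 0.6 kg, standing on the rack. Origin: centre of its underside, z up. Its swing handle pivots 72 mm above the underside, about an axis along the carrier's x
- bail_grip (a point): middle of the grey round grip of the carrier's handle (16 mm thick, 112 mm long, lying along the carrier's x), on the grip's centre line, 90 mm from the pivot axis; with the handle upright it is 162 mm above the carrier's underside, 45 mm above the lid
- bail (a joint): angle of the carrier's swing handle in rad: 0 upright, positive leaning to the carrier's -y, negative to its +y; a stiff pivot, it stays where it is left
- pack_1: light blue rigid cold pack, a block 48 mm (own x) x 64 mm (own y) x 30 mm (own z), 90 g, with a small white plug in one end; origin at its centre; all five are alike, either large face may be up. They lie in a heap at one end of the rack
- pack_2: light blue rigid cold pack, a block 48 mm (own x) x 64 mm (own y) x 30 mm (own z), 90 g, with a small white plug in one end; origin at its centre; all five are alike, either large face may be up. They lie in a heap at one end of the rack
- pack_3: light blue rigid cold pack, a block 48 mm (own x) x 64 mm (own y) x 30 mm (own z), 90 g, with a small white plug in one end; origin at its centre; all five are alike, either large face may be up. They lie in a heap at one end of the rack
- pack_4: light blue rigid cold pack, a block 48 mm (own x) x 64 mm (own y) x 30 mm (own z), 90 g, with a small white plug in one end; origin at its centre; all five are alike, either large face may be up. They lie in a heap at one end of the rack
- pack_5: light blue rigid cold pack, a block 48 mm (own x) x 64 mm (own y) x 30 mm (own z), 90 g, with a small white plug in one end; origin at its centre; all five are alike, either large face may be up. They lie in a heap at one end of the rack
- vial_green: infusion vial with grey cap and green band, 43 mm diameter, 98 mm high, standing; a bystander. Origin: centre of its underside
- vial_blue: infusion vial with grey cap and blue band, 43 mm diameter, 92 mm high, standing; a bystander. Origin: centre of its underside
- swab_cup: clear cup with white swabs, 47 mm diameter, 54 mm high, standing behind the rack; a bystander. Origin: centre of its underside
- ointment: white ointment tube with a green cap, 33 x 101 x 27 mm, lying on the worktop left of the rack; a bystander

How it is judged:
At the end, for the whole second after the job is handed in: Carrier upright (0.06 rad) on the worktop, over 0.20 m to the rack's -y and within 0.40 m of its origin. Each pack flat on the rack (0.12 rad), centre within 66 mm (x) and 133 mm (y) of the middle; centres over 83 mm apart; some beyond 60 mm towards each end. All at rest (height (world z) of carrier below 0.005 m and angle between carrier's own z axis and vertical below 0.06 rad and linear speed of each of carrier, pack_1, pack_2, pack_3, pack_4, pack_5 below 0.02 m/s and y of carrier in the frame of rack below -0.2 m and horizontal distance between carrier and rack below 0.4 m and z of pack_1 in the frame of rack between 0.033 and 0.041 m and (angle between pack_1's own z axis and vertical below 0.12 rad or angle between pack_1's own z axis and vertical above 3.02 rad) and x of pack_1 in the frame of rack between -0.066 and 0.066 m and y of pack_1 in the frame of rack between -0.133 and 0.133 m and z of pack_2 in the frame of rack between 0.033 and 0.041 m and (angle between pack_2's own z axis and vertical below 0.12 rad or angle between pack_2's own z axis and vertical above 3.02 rad) and x of pack_2 in the frame of rack between -0.066 and 0.066 m and y of pack_2 in the frame of rack between -0.133 and 0.133 m and z of pack_3 in the frame of rack between 0.033 and 0.041 m and (angle between pack_3's own z axis and vertical below 0.12 rad or angle between pack_3's own z axis and vertical above 3.02 rad) and x of pack_3 in the frame of rack between -0.066 and 0.066 m and y of pack_3 in the frame of rack between -0.133 and 0.133 m and z of pack_4 in the frame of rack between 0.033 and 0.041 m and (angle between pack_4's own z axis and vertical below 0.12 rad or angle between pack_4's own z axis and vertical above 3.02 rad) and x of pack_4 in the frame of rack between -0.066 and 0.066 m and y of pack_4 in the frame of rack between -0.133 and 0.133 m and z of pack_5 in the frame of rack between 0.033 and 0.041 m and (angle between pack_5's own z axis and vertical below 0.12 rad or angle between pack_5's own z axis and vertical above 3.02 rad) and x of pack_5 in the frame of rack between -0.066 and 0.066 m and y of pack_5 in the frame of rack between -0.133 and 0.133 m and horizontal distance between pack_1 and pack_2 above 0.083 m and horizontal distance between each of pack_1, pack_2 and pack_3 above 0.083 m and horizontal distance between each of pack_1, pack_2, pack_3 and pack_4 above 0.083 m and horizontal distance between each of pack_1, pack_2, pack_3, pack_4 and pack_5 above 0.083 m and y of any of pack_1, pack_2, pack_3, pack_4, pack_5 in the frame of rack above 0.06 m and y of any of pack_1, pack_2, pack_3, pack_4, pack_5 in the frame of rack below -0.06 m); the robot touches nothing.
It fails at once if the carrier is tipped more than about 35 degrees from upright (angle between carrier's own z axis and vertical above 0.6 rad).
It fails at once if the green-banded vial is moved by more than 25 mm (distance of vial_green from where it was at the start of the episode above 0.025 m).
It fails at once if the blue-banded vial is moved by more than 25 mm (distance of vial_blue from where it was at the start of the episode above 0.025 m).
It fails at once if the ointment tube is moved by more than 25 mm (distance of ointment from where it was at the start of the episode above 0.025 m).
It fails at once if the swab cup is moved by more than 25 mm (distance of swab_cup from where it was at the start of the episode above 0.025 m).
It also fails if it takes over 67 s, if anything falls off the work surface, if the arm or the gripper's body presses on something with over 40 N, if the wrist force passes 120 N, or if a joint passes its speed limit or range.

## Working session

There is one attempt and no reset: what is moved stays moved. The work goes in short steps, Python scripts to look and compute and a tool call to move; the robot and the scene stay as the last step left them, time stands still between calls to the robot, and variables do not carry over. Pictures are saved under pics/ and viewed, about 8 in all and at most 12, crops included, and the job is handed in when it is done.

Besides the shell and the picture viewer there is one more tool, called as name(argument=value, ...) on one line, values as JSON. apply_moves: Moves the arm, as the interface text tells. Its arguments: {"type":"object","properties":{"deltas":{"type":"array","items":{"type":"array","items":{"type":"number"}}},"squeeze":{"type":"number"}},"required":["deltas"]}

```bash
ls; mkdir -p pics; python3 - <<'E'
from workcell import status, vision, job, bot
import cv2, numpy as np
s=status.read_state(); print({k:np.round(v,4).tolist() for k,v in s.items()}, bot.tcp_to_grasp)
ims=[]
for n in ["scene","side","wrist"]:
    im=vision.read_camera(n); cv2.imwrite(f"pics/{n}0.png",im[:,:,::-1]); c=vision.get_calibration(n)
    print(n,{k:np.round(v,4).tolist() for k,v in c.items()})
E
```

```text
pics
{'time': 0.0, 'q': [-0.0369, 0.2648, 1.6054, -0.0, 1.2737, -0.0369], 'joint_vel': [0.0012, -0.0013, -0.0001, 0.0005, 0.0001, 0.0014], 'joint_torque': [0.0006, -51.5121, -36.7309, -0.0, 0.0131, 0.0], 'tool_pos': [0.6742, 0.0, 0.2067], 'tcp_rot': [-2.2203, -2.2203, 0.0024], 'wrist_force': [0.3499, -0.025, 1.1294], 'torque': [-0.0376, 0.0013, 0.0012], 'width': 0.9997} -0.0187
scene {'fov_y': 46.3243, 'cx': 274.6575, 'cy': 210.6111, 'R': [[-0.7411, -0.6713, 0.0112], [-0.5123, 0.5545, -0.6558], [0.434, -0.4917, -0.7549]], 't': [0.5237, 0.2922, 1.2071]}
side {'fov_y': 46.6229, 'cx': 275.5554, 'cy': 205.9509, 'R': [[-0.9733, -0.2293, -0.0072], [-0.0755, 0.3498, -0.9338], [0.2166, -0.9083, -0.3578]], 't': [0.6137, 0.1313, 1.4978]}
wrist {'fov_y': 59.408, 'cx': 280.3769, 'cy': 207.8921, 'tool_from_camera': [[-0.0011, -0.9568, -0.2907, 0.0739], [1.0, -0.0011, -0.0, 0.0006], [-0.0003, -0.2907, 0.9568, -0.1667], [0.0, 0.0, 0.0, 1.0]]}
```

View pics/scene0.png

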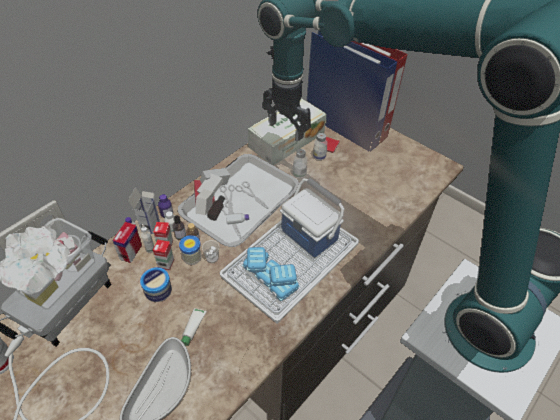

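View pics/side0.png

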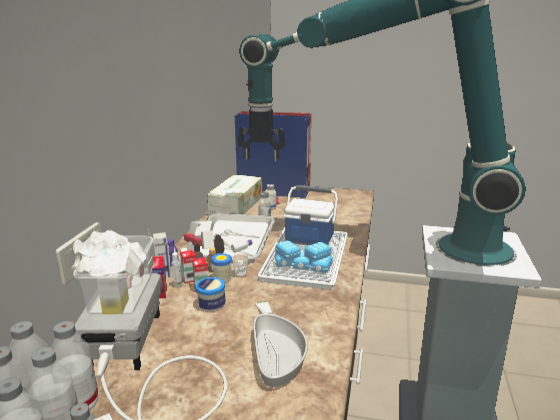

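View pics/wrist0.png

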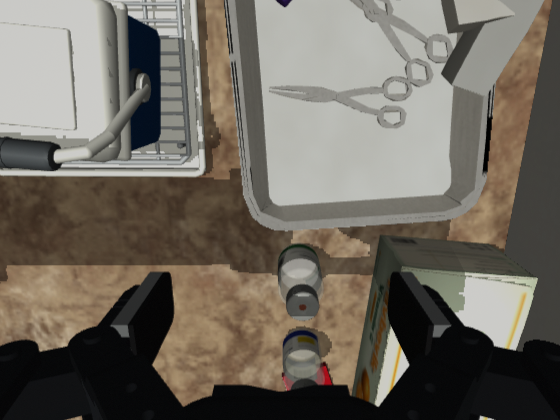

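The scene view shows the carrier at the right (-y) half of the rack and the packs heaped at the left end. The tray corners are near (222,272), (278,312), (358,242) and (300,182). In the wrist view the tray's right-far corner is near (205,172), and the grip's dark end is at (58,153), leaning to -y.

```bash
cat > h.py <<'E'
import numpy as np, cv2
from scipy.spatial.transform import Rotation as Ro
from scipy.optimize import least_squares
from workcell import status, vision, job, bot
def cam(n,s=None):
    c=vision.get_calibration(n); f=210/np.tan(np.radians(c['fov_y'])/2)
    K=np.array([[f,0,c['cx']],[0,f,c['cy']],[0,0,1]])
    if n=='wrist':
        s=s or status.read_state(); T=np.eye(4); T[:3,:3]=Ro.from_rotvec(s['tcp_rot']).as_matrix(); T[:3,3]=s['tool_pos']
        M=np.linalg.inv(T@np.array(c['tool_from_camera'])); return K,M[:3,:3],M[:3,3]
    return K,np.array(c['R']),np.array(c['t'])
def proj(C,X):
    K,R,t=C; p=(np.atleast_2d(X)@R.T+t)@K.T; return p[:,:2]/p[:,2:]
def onz(C,px,z):
    K,R,t=C; px=np.atleast_2d(px); d=np.c_[px,np.ones(len(px))]@np.linalg.inv(K).T@R; o=-R.T@t
    return o+d*((z-o[2])/d[:,2])[:,None]
def shot(n,name):
    s=status.read_state(); im=vision.read_camera(n); cv2.imwrite(f'pics/{name}.png',im[:,:,::-1]); np.save(f'pics/{name}.npy',np.r_[s['tool_pos'],s['tcp_rot']])
    return s,im
def st(name):
    a=np.load(f'pics/{name}.npy'); return dict(tool_pos=a[:3],tcp_rot=a[3:])
E
python3 - <<'E'
from h import *
np.set_printoptions(precision=3,suppress=True)
C=cam('scene'); W=cam('wrist'); S=cam('side')
print(onz(C,[[222,272],[278,312],[358,242],[300,182]],.019))
print('w',onz(W,[[205,172]],.019), 'vials top', onz(W,[[302,303]],.095), onz(W,[[302,395]],.09))
print('grip end', onz(W,[[58,153]],.17))
E
cd pics; python3 -c "
import cv2
a=cv2.imread('scene0.png')[165:325,205:375]; cv2.imwrite('c0.png',cv2.resize(a,None,fx=4.5,fy=3.7*1.0,interpolation=2))"
```

```text
[[ 0.592  0.333  0.019]
 [ 0.405  0.321  0.019]
 [ 0.387  0.01   0.019]
 [ 0.655 -0.058  0.019]]
w [[0.601 0.003 0.019]] vials top [[ 0.693 -0.096  0.095]] [[ 0.695 -0.199  0.09 ]]
grip end [[0.552 0.044 0.17 ]]
```

View pics/c0.png

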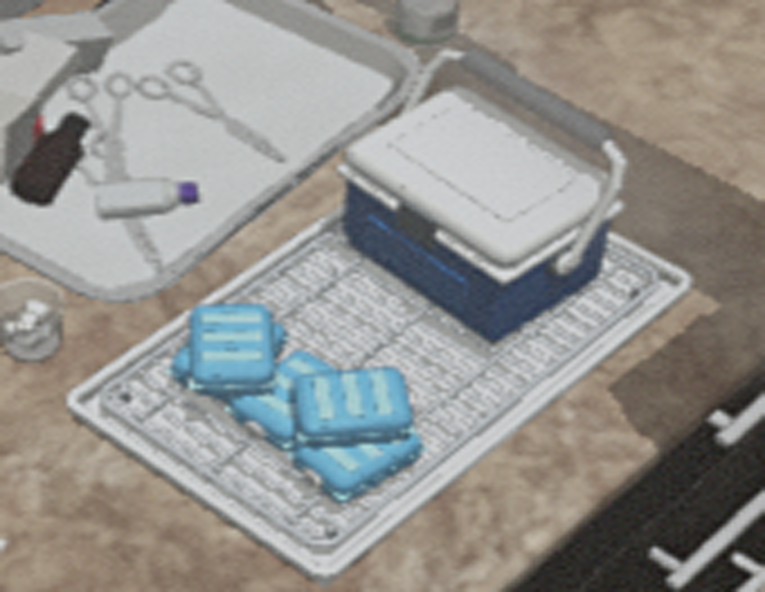

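apply_moves(deltas=[[0.165,-0.114,-0.145,0,0,1.571,0],[0.165,-0.114,-0.145,0,0,1.571,0],[0.165,-0.114,-0.145,0,0,1.571,0],[0.165,-0.114,-0.145,0,0,1.571,0],[0.165,-0.114,-0.145,0,0,1.571,0],[0.165,-0.114,-0.145,0,0,1.571,0],[0.165,-0.114,-0.145,0,0,1.571,0],[0.165,-0.114,-0.145,0,0,1.571,0]])

```text
time: 0.82
tool_pos: [0.5608, 0.1671, 0.3561]
tcp_rot: [-3.016, -0.88, -0.008]
wrist_force: [-0.0, -0.5, -0.6]
width: 0.996
```

apply_moves(deltas=[[0,0,0,0,0,0.125,0],[0,0,0,0,0,0.25,0],[0,0,0,0,0,0.375,0],[0,0,0,0,0,0.5,0],[0,0,0,0,0,0.571,0],[0,0,0,0,0,0.571,0]])

```text
time: 1.32
tool_pos: [0.5607, 0.165, 0.3526]
tcp_rot: [3.141, -0.003, -0.001]
wrist_force: [1.1, -0.0, -0.2]
width: 0.994
```

```bash
python3 - <<'E'
from h import *
s,im=shot('wrist','w1'); print(s['time'],s['tool_pos'],s['tcp_rot'],s['q'])
print(Ro.from_rotvec(s['tcp_rot']).as_matrix().round(3))
cv2.imwrite('pics/w1b.png',cv2.resize(im[:,:,::-1],(784,588)))
E
```

```text
1.3167 [0.56074969 0.16498475 0.35262973] [ 3.14140213e+00 -2.79870283e-03 -1.19529913e-03] [2.43534611e-01 3.80621746e-02 1.60078877e+00 7.32742859e-07
 1.50352583e+00 1.81611271e+00]
[[ 1.    -0.002 -0.001]
 [-0.002 -1.    -0.   ]
 [-0.001  0.    -1.   ]]
```

View pics/w1b.png

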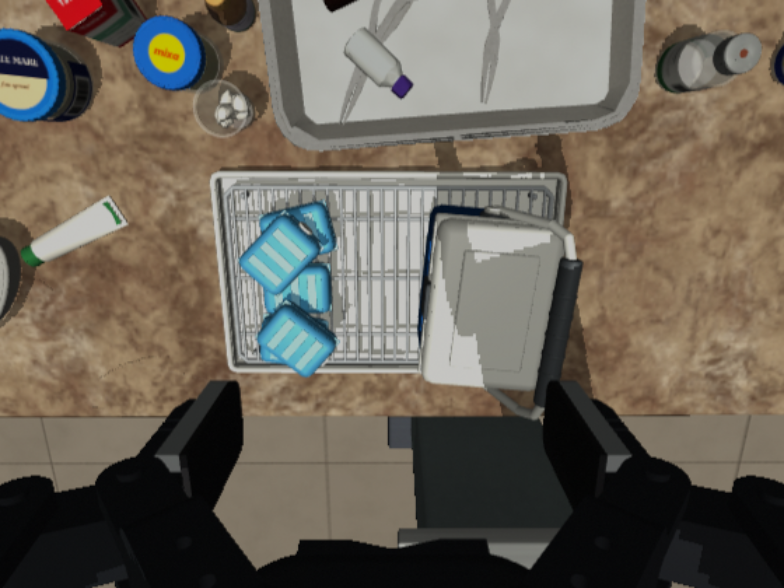

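The wrist view shows the whole rack: tray corners at (212,173), (566,172) and (232,373) in the 784 px picture. The lid corners are (440,218), (563,230), (548,388) and (422,380), and the grip ends are (574,262) and (541,407).

```bash
python3 - <<'E'
from h import *
np.set_printoptions(precision=4,suppress=True)
W=cam('wrist',st('w1')); S=cam('scene')
rp=np.array([[212,173],[566,172],[232,373]])/1.4
loc=np.array([[.102,.168],[.102,-.168],[-.102,.168],[-.102,-.168]])
def tr(p,l,z): c,s=np.cos(p[2]),np.sin(p[2]); return np.c_[l@np.array([[c,s],[-s,c]])+p[:2],np.full(len(l),z)]
sp=np.array([[220.6,273.1],[277.2,320.4],[358.3,240.7]])
f=lambda p:np.r_[(proj(W,tr(p,loc[:3],.019))-rp).ravel(),.5*(proj(S,tr(p,loc[[0,2,3]],.019))-sp).ravel()]
r=least_squares(f,[.5,.165,0]); print('rack',r.x,r.fun.round(1))
lid=np.array([[440,218],[563,230],[548,388],[422,380]])/1.4
L=onz(W,lid,.139); print(L, 'lid centre',L.mean(0)); x=(L[0]+L[1]-L[2]-L[3]); print('yaw',np.arctan2(x[1],x[0]),'len',np.linalg.norm(x)/2)
g=np.array([[574,262],[541,407]])/1.4; gs=np.array([[309.4,181.2],[340.6,201.5]])
c=L.mean(0)
# fit carrier x,y,yaw, bail from lid + grip
lc=np.array([[1,1],[1,-1],[-1,-1],[-1,1]])*.5
def gp(p):
    y=-.09*np.sin(p[3]); z=.022+.072+.09*np.cos(p[3])
    return tr(p,np.array([[.056,y],[-.056,y]]),z)
F=lambda p:np.r_[(proj(W,tr(p,lc*p[4:6],.139))-lid).ravel()*.6,(proj(W,gp(p))-g).ravel(),.7*(proj(S,gp(p))-gs).ravel()]
q=least_squares(F,[c[0],c[1],0,.6,.14,.1]); print('carrier',q.x,q.fun.round(1)); print('grip ends',gp(q.x))
E
```

```text
rack [0.4974 0.1683 0.0033] [-0.3  1.4 -0.2  0.5  0.3 -1.6 -0.8 -0.8 -0.1 -0.9 -0.4 -1.2]
[[0.5761 0.1297 0.139 ]
 [0.5669 0.0379 0.139 ]
 [0.4364 0.038  0.139 ]
 [0.4439 0.1412 0.139 ]] lid centre [0.5058 0.0867 0.139 ]
yaw -0.04392043670115671 len 0.13143781418309733
carrier [ 0.5015  0.0865 -0.098   0.4548  0.1321  0.0977] [ 0.6  2.3  3.5  2.5 -3.6  2.6 -0.2  1.6 -1.3 -2.3  1.3 -2.2 -1.1 -1.4
 -1.1  0.9]
grip ends [[0.5534 0.0417 0.1748]
 [0.4419 0.0526 0.1748]]
```

apply_moves(deltas=[[-0.016,0.03,0.03,0,0,0.09,0],[-0.032,0.06,0.06,0,0,0.09,0],[-0.048,0.09,0.09,0,0,0.09,0],[-0.063,0.118,0.12,0,0,0.09,0],[-0.063,0.118,0.15,0,0,0.09,0],[-0.063,0.118,0.18,0,0,0.09,0],[-0.063,0.118,0.196,0,0,0.09,0],[-0.063,0.118,0.196,0,0,0.09,0]])

```text
time: 2.03
tool_pos: [0.4938, 0.0464, 0.1521]
tcp_rot: [3.138, -0.14, -0.014]
wrist_force: [-0.3, 0.1, -0.2]
width: 0.999
```

apply_moves(deltas=[[0,0,0,0,0,0,0.3],[0,0,0,0,0,0,0.5],[0,0,0,0,0,0,0.7],[0,0,0,0,0,0,0.9],[0,0,0,0,0,0,1],[0,0,0,0,0,0,1],[0,0,0,0,0,0,1],[0,0,0,0,0,0,1]], squeeze=40)

```text
time: 2.7
tool_pos: [0.4991, 0.0464, 0.1587]
tcp_rot: [3.137, -0.141, 0.004]
wrist_force: [-0.9, -2.5, 6.3]
width: 0.002
```

```bash
python3 - <<'E'
from h import *
s,im=shot('wrist','w2'); print(s['time'],s['tool_pos'],s['tcp_rot'],s['wrist_force'],s['width'])
E
```

```text
2.7 [0.49908252 0.04644326 0.15868662] [ 3.13726721 -0.14080927  0.00411487] [-0.93730332 -2.51518793  6.34857517] 0.0019619506410918
```

View pics/w2.png

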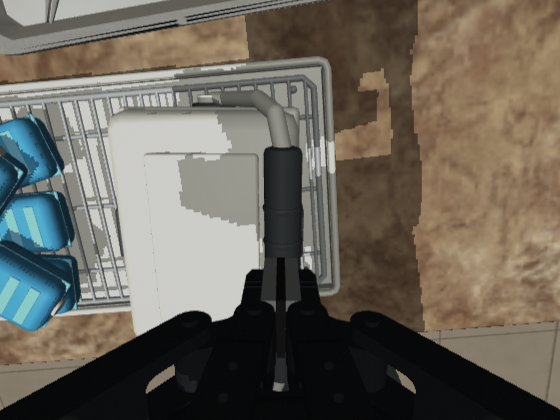

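The fingers closed to nothing, lying on top of the grip: it runs under them at column 283, with its far end at (283,148). I'll re-measure.

```bash
python3 - <<'E'
from h import *
np.set_printoptions(precision=4,suppress=True)
W=cam('wrist',st('w2'))
print('lid TL,TR',onz(W,[[112,112],[298,108]],.139)); print('tray corner',onz(W,[[328,60],[338,292]],.019))
for z in(.145,.16,.175): print(z,'grip end edges',onz(W,[[265,150],[301,150],[283,148]],z))
s,im=shot('side','s2'); a=im[150:260,250:370]; cv2.imwrite('pics/s2c.png',cv2.resize(a[:,:,::-1],None,fx=5,fy=5,interpolation=2))
E
```

```text
lid TL,TR [[0.5736 0.1225 0.139 ]
 [0.5672 0.0314 0.139 ]]
tray corner [[0.5972 0.0002 0.019 ]
 [0.3946 0.0017 0.019 ]]
0.145 grip end edges [[0.5491 0.0493 0.145 ]
 [0.5475 0.0317 0.145 ]
 [0.5493 0.0404 0.145 ]]
0.16 grip end edges [[0.5511 0.0485 0.16  ]
 [0.5497 0.0324 0.16  ]
 [0.5513 0.0404 0.16  ]]
0.175 grip end edges [[0.5531 0.0477 0.175 ]
 [0.5518 0.0331 0.175 ]
 [0.5533 0.0403 0.175 ]]
```

View pics/s2c.png

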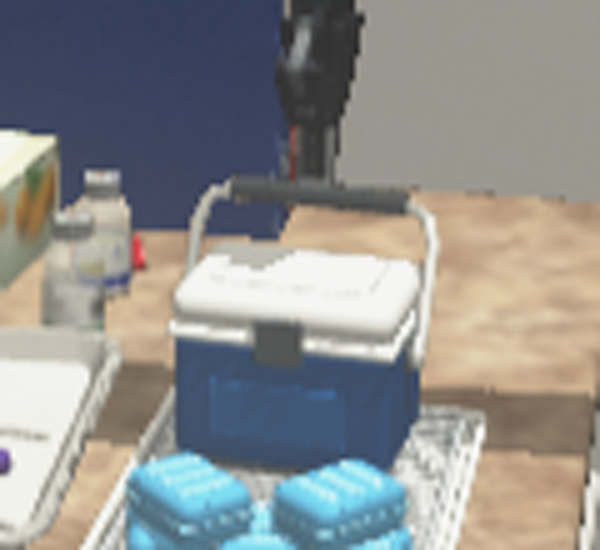

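```bash
python3 - <<'E'
from h import *
np.set_printoptions(precision=4,suppress=True)
S=cam('side'); s=status.read_state()
print('tcp px in crop',(proj(S,s['tool_pos'])-[250,150])*5)
K,R,t=S
for v in [(320,193),(232,185),(408,200)]:
    d=R.T@np.linalg.inv(K)@np.array([250+v[0]/5,150+v[1]/5,1]); o=-R.T@t
    for y in(.02,.047): print(v,o+d*(y-o[1])/d[1])
E
```

```text
tcp px in crop [[315.6251 217.7976]]
(320, 193) [0.5007 0.02   0.1659]
(320, 193) [0.4966 0.047  0.1752]
(232, 185) [0.5569 0.02   0.1672]
(232, 185) [0.5517 0.047  0.1765]
(408, 200) [0.4454 0.02   0.1653]
(408, 200) [0.4423 0.047  0.1746]
```

apply_moves(deltas=[[0,0,-0.03,0,0,0,1],[0,0,-0.06,0,0,0,0.5],[0,0,-0.07,0,0,0,0],[0,0,-0.07,0,0,0,0],[0,0,-0.07,0,0,0,0],[0,0,-0.07,0,0,0,0]])

```text
time: 3.3
tool_pos: [0.4969, 0.047, 0.2254]
tcp_rot: [3.138, -0.142, -0.004]
wrist_force: [0.7, -0.4, -0.3]
width: 0.71
```

```bash
python3 - <<'E'
from h import *
np.set_printoptions(precision=4,suppress=True,linewidth=250)
s,im=shot('wrist','w3'); print(s['tool_pos'],s['wrist_force'],s['width'])
s2,si=shot('side','s3'); _,sc=shot('scene','c3')
a=cv2.resize(im[:,:,::-1],(480,360)); b=cv2.resize(si[170:250,260:350,::-1],(320,284),interpolation=2); 
o=np.zeros((360,800,3),np.uint8); o[:,:480]=a; o[:284,480:]=b
cv2.imwrite('pics/m3.png',o)
E
```

```text
[0.4969 0.047  0.2254] [ 0.7239 -0.4178 -0.34  ] 0.7102990832484851
```

View pics/m3.png

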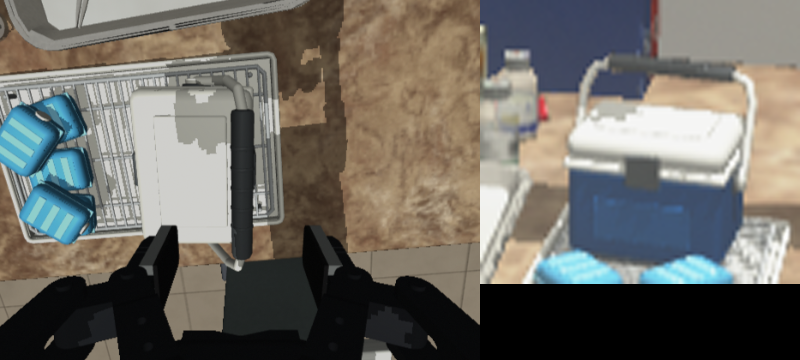

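```bash
python3 - <<'E'
from h import *
np.set_printoptions(precision=4,suppress=True,linewidth=250)
W=cam('wrist',st('w3')); S=cam('side'); W1=cam('wrist',st('w1'))
g=np.array([[242,110],[241.5,259]])/.857
for z in(.145,.16,.175,.19):
    P=onz(W,g,z); Q=onz(W1,np.array([[574,262],[541,407]])/1.4,z); print(z,P.round(4).tolist(),np.linalg.norm(P[0]-P[1]),'w1',np.linalg.norm(Q[0]-Q[1]))
# side crop px -> orig
gs=np.array([[612-480,64],[738-480,75]])*[90/320,80/284]+[260,170]
def ends(p): # mid x,y,z,yaw
    c,s=np.cos(p[3]),np.sin(p[3]); return np.array([p[:3]+.056*np.array([c,s,0]),p[:3]-.056*np.array([c,s,0])])
F=lambda p:np.r_[(proj(W,ends(p))-g).ravel(),(proj(S,ends(p))-gs).ravel()]
q=least_squares(F,[.5,.047,.17,-.09]);print(q.x,q.fun.round(1))
im=cv2.imread('pics/w3.png',0)
for r in(150,200,250): print(r,im[r,262:304])
E
```

```text
0.145 [[0.5508, 0.0406, 0.145], [0.4215, 0.0527, 0.145]] 0.1298605171233293 w1 0.12233523194058227
0.16 [[0.5521, 0.0406, 0.16], [0.4306, 0.0519, 0.16]] 0.12196952887697673 w1 0.11743219606506289
0.175 [[0.5533, 0.0405, 0.175], [0.4398, 0.0511, 0.175]] 0.11407854063062405 w1 0.1125291601895434
0.19 [[0.5546, 0.0405, 0.19], [0.4489, 0.0504, 0.19]] 0.10618755238427136 w1 0.10762612431402396
[ 0.497   0.0458  0.1759 -0.0931] [-0.1  1.2 -0.  -1.2 -0.7 -1.5 -0.8 -1.1]
150 [146 129 113 158 158 157 151  76  23  27  30  33  36  37  39  42  44  46  47  49  49  47  48  46  45  43  42  42  40  36  36  33  31  35  89 147 147 148 147 148 147 142]
200 [206 203 178 180 206 205 201 147  22  28  32  33  36  39  39  41  42  44  45  45  45  43  42  40  41  39  40  39  36  34  32  30  27  29  42  37  66 142 143 143 142 142]
250 [206 205 190 143 189 206 205 195  57  29  31  34  36  39  41  42  43  45  46  45  46  44  42  42  41  40  40  37  36  32  31  27  49 142 141 117 122 141 184 112 113 102]
```

apply_moves(deltas=[[0,0,0.03,0,0,0,0],[0,0,0.05,0,0,0,0],[0,0,0.065,0,0,0,0],[0,0,0.078,0,0,0,0],[0,0,0.078,0,0,0,0],[0,0,0.078,0,0,0,0]])

```text
time: 3.95
tool_pos: [0.4966, 0.047, 0.1475]
tcp_rot: [3.138, -0.142, -0.006]
wrist_force: [-0.6, 0.1, 0.0]
width: 0.997
```

apply_moves(deltas=[[0,0,0,0,0,0,0.6],[0,0,0,0,0,0,0.7],[0,0,0,0,0,0,0.75]], squeeze=30)

```text
time: 4.2
tool_pos: [0.4988, 0.0471, 0.1503]
tcp_rot: [-3.138, 0.142, -0.003]
wrist_force: [0.3, -0.4, -0.0]
width: 0.602
```

apply_moves(deltas=[[0,0,0,0,0,0,0.8],[0,0,0,0,0,0,0.85],[0,0,0,0,0,0,0.9]])

```text
time: 4.45
tool_pos: [0.4983, 0.0468, 0.1497]
tcp_rot: [3.138, -0.141, 0.002]
wrist_force: [0.2, -0.3, 1.4]
width: 0.169
```

apply_moves(deltas=[[0,0,0,0,0,0,0.95],[0,0,0,0,0,0,1],[0,0,0,0,0,0,1]])

```text
time: 4.7
tool_pos: [0.4983, 0.0468, 0.1497]
tcp_rot: [3.138, -0.142, 0.001]
wrist_force: [-0.4, -1.3, 4.5]
width: 0.167
```

apply_moves(deltas=[[0,-0.005,-0.0022,0,0,0,1],[0,-0.01,-0.004,0,0,0,1],[0,-0.015,-0.0055,0,0,0,1],[0,-0.02,-0.0067,0,0,0,1],[0,-0.025,-0.0075,0,0,0,1],[0,-0.03,-0.0082,0,0,0,1],[0,-0.035,-0.0085,0,0,0,1],[0,-0.038,-0.0086,0,0,0,1]])

```text
time: 5.37
tool_pos: [0.5023, 0.0844, 0.1601]
tcp_rot: [3.137, -0.141, 0.003]
wrist_force: [-4.0, -4.7, 13.0]
width: 0.167
```

```bash
python3 - <<'E'
from h import *
s2,si=shot('side','s4'); s,im=shot('wrist','w4'); print(s['tool_pos'],s['wrist_force'],s['torque'],s['width'])
a=cv2.resize(im[:,:,::-1],(480,360)); b=cv2.resize(si[170:250,260:350,::-1],(320,284),interpolation=2)
o=np.zeros((360,800,3),np.uint8); o[:,:480]=a; o[:284,480:]=b
cv2.imwrite('pics/m4.png',o)
E
```

```text
[0.50239618 0.08503164 0.15982888] [-2.46066877 -3.32329393 11.02592219] [-0.60400072  0.46124607  0.01008673] 0.1682708330275145
```

View pics/m4.png

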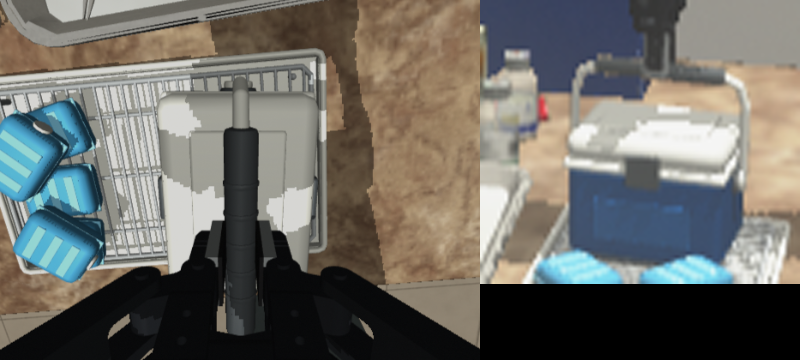

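apply_moves(deltas=[[0,0,-0.003,0,0,0,1],[0,0,-0.008,0,0,0,1],[0,0,-0.015,0,0,0,1],[0,0,-0.023,0,0,0,1],[0,0,-0.031,0,0,0,1],[0,0,-0.038,0,0,0,1],[0,0,-0.043,0,0,0,1],[0,0,-0.045,0,0,0,1]], squeeze=60)

```text
time: 6.13
tool_pos: [0.5022, 0.085, 0.2041]
tcp_rot: [-3.138, 0.142, -0.003]
wrist_force: [0.6, 0.3, -7.9]
width: 0.152
```

```bash
python3 - <<'E'
from h import *
s2,si=shot('side','s5'); s=status.read_state(); print(s['tool_pos'],s['wrist_force'],s['torque'],s['width'])
b=cv2.resize(si[140:260,240:370,::-1],(650,600),interpolation=2)
cv2.imwrite('pics/m5.png',b)
E
```

```text
[0.50220607 0.08496089 0.20413723] [ 0.27352603 -0.03100388 -7.44701531] [-0.00600943 -0.02794897  0.03839341] 0.15164330601251827
```

View pics/m5.png

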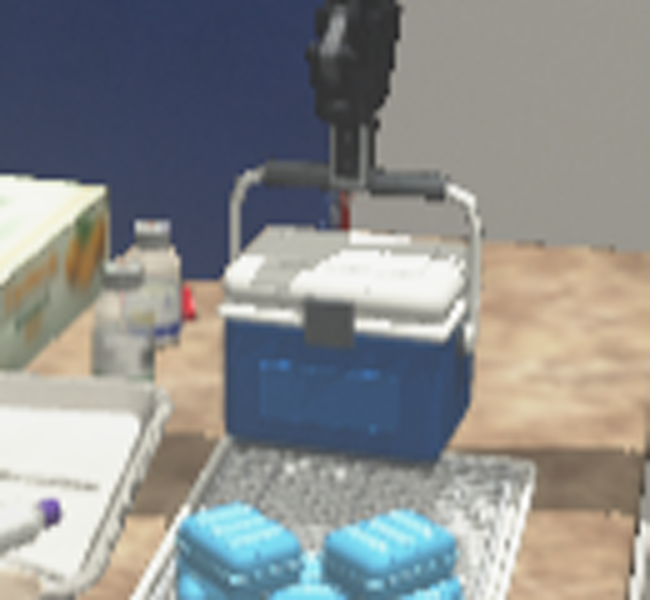

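apply_moves(deltas=[[0.001,0.01,0,0,0,0,1],[0.003,0.03,0,0,0,0,1],[0.006,0.06,0,0,0,0,1],[0.008,0.09,0,0,0,0,1],[0.011,0.12,0,0,0,0,1],[0.014,0.15,0,0,0,0,1],[0.016,0.175,0,0,0,0,1],[0.017,0.19,0,0,0,0,1]])

```text
time: 6.85
tool_pos: [0.5004, -0.1096, 0.2021]
tcp_rot: [3.136, -0.144, -0.001]
wrist_force: [1.3, 0.2, -7.7]
width: 0.152
```

apply_moves(deltas=[[0.001,0.01,0,0,0,0,1],[0.001,0.014,0.005,0,0,0,1],[0.001,0.014,0.015,0,0,0,1],[0.001,0.014,0.027,0,0,0,1],[0.001,0.014,0.04,0,0,0,1],[0.001,0.014,0.05,0,0,0,1],[0.001,0.014,0.056,0,0,0,1],[0.001,0.014,0.06,0,0,0,1]])

```text
time: 7.52
tool_pos: [0.4997, -0.1187, 0.1406]
tcp_rot: [-3.138, 0.14, 0.005]
wrist_force: [0.2, -0.6, -7.4]
width: 0.151
```

apply_moves(deltas=[[0,0,0.002,0,0,0,1],[0,0,0.004,0,0,0,1],[0,0,0.005,0,0,0,1]])

```text
time: 7.77
tool_pos: [0.5014, -0.1196, 0.1384]
tcp_rot: [-3.138, 0.141, -0.001]
wrist_force: [-1.9, 1.7, -2.5]
width: 0.149
```

apply_moves(deltas=[[0,0,0.002,0,0,0,1],[0,0,0.002,0,0,0,0.6],[0,0,0.002,0,0,0,0.2],[0,0,0.002,0,0,0,0],[0,0,0.002,0,0,0,0],[0,0,-0.025,0,0,0,0],[0,0,-0.06,0,0,0,0],[0,0,-0.09,0,0,0,0]])

```text
time: 8.43
tool_pos: [0.5008, -0.12, 0.2289]
tcp_rot: [-3.138, 0.142, 0.0]
wrist_force: [1.8, -0.2, 0.6]
width: 0.998
```

apply_moves(deltas=[[0,-0.04,-0.025,0,0,0,0],[0.014,-0.383,-0.025,0,0,-0.09,0],[0.014,-0.383,-0.025,0,0,-0.09,0],[0.014,-0.383,-0.025,0,0,-0.09,0],[0.014,-0.383,-0.025,0,0,-0.09,0],[0.014,-0.383,-0.025,0,0,-0.09,0],[0.014,-0.383,-0.025,0,0,-0.09,0],[0.014,-0.383,-0.025,0,0,-0.09,0]])

```text
time: 9.1
tool_pos: [0.5424, 0.2066, 0.2528]
tcp_rot: [-3.141, 0.0, -0.003]
wrist_force: [1.3, -0.3, -0.4]
width: 1.002
```

apply_moves(deltas=[[0,-0.02,0,0,0,0,0],[0,-0.035,0,0,0,0,0],[0,-0.035,0,0,0,0,0],[0,-0.035,0,0,0,0,0]])

```text
time: 9.43
tool_pos: [0.542, 0.2394, 0.2522]
tcp_rot: [3.141, 0.002, 0.0]
wrist_force: [0.0, -0.3, 0.1]
width: 0.997
```

```bash
python3 - <<'E'
from h import *
s,im=shot('wrist','w6'); print(s['time'],s['tool_pos'],s['tcp_rot'],s['q'])
sc,ci=shot('scene','c6'); si=vision.read_camera('side')
b=cv2.resize(im[20:320,30:430,::-1],(800,600),interpolation=2)
b[430:600,600:800]=cv2.resize(ci[150:320,210:410,::-1],(200,170))
b[430:600,0:170]=si[150:320,240:410,::-1]
cv2.imwrite('pics/m6.png',b)
E
```

```text
9.4333 [0.54204771 0.23942353 0.25215034] [3.14079806e+00 1.56310194e-03 4.18397474e-05] [ 3.74368430e-01  8.45960167e-02  1.73161062e+00 -7.72160660e-04
  1.32565135e+00  1.94435690e+00]
```

View pics/m6.png

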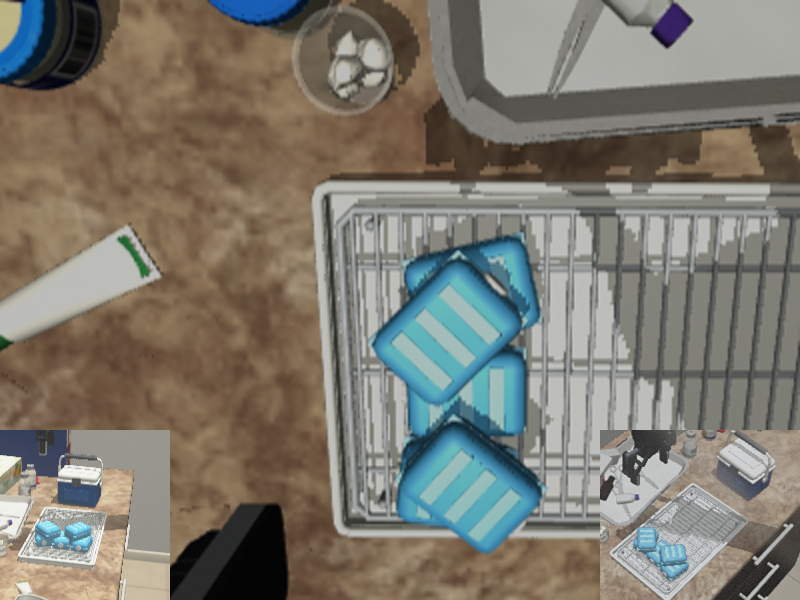

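The carrier stands upright right of the rack with its handle up. Upper packs: A is centred near crop (449,330) and B near (472,487). Lower packs: C is at the back, D in the middle and E under B. The earlier grip slip suggests the fingertips end short of the nominal TCP, so I'll do a quick touch test on the bare rack at the 50 mm opening.

apply_moves(deltas=[[-0.01,0.037,0.015,0,0,0,0.4],[-0.02,0.074,0.04,0,0,0,0.4],[-0.031,0.111,0.08,0,0,0,0.4],[-0.042,0.149,0.12,0,0,0,0.4],[-0.042,0.149,0.16,0,0,0,0.4],[-0.042,0.149,0.195,0,0,0,0.4],[-0.042,0.149,0.217,0,0,0,0.4],[-0.042,0.149,0.217,0,0,0,0.4]])

```text
time: 10.25
tool_pos: [0.4919, 0.0872, 0.0276]
tcp_rot: [3.139, -0.006, -0.024]
wrist_force: [-2.3, -0.2, -1.0]
width: 0.595
```

apply_moves(deltas=[[0,0,0.007,0,0,0,0.4],[0,0,0.012,0,0,0,0.4],[0,0,0.012,0,0,0,0.4],[0,0,0.012,0,0,0,0.4]])

```text
time: 10.58
tool_pos: [0.5023, 0.0909, 0.0256]
tcp_rot: [-3.141, -0.0, -0.007]
wrist_force: [0.3, 0.5, 0.1]
width: 0.596
```

apply_moves(deltas=[[0,0,0.004,0,0,0,0.4],[0,0,0.008,0,0,0,0.4],[0,0,0.008,0,0,0,0.4]])

```text
time: 10.83
tool_pos: [0.5001, 0.0907, 0.0153]
tcp_rot: [-3.142, -0.0, -0.001]
wrist_force: [-0.8, -0.4, -0.9]
width: 0.598
```

apply_moves(deltas=[[0,0,0.004,0,0,0,0.4],[0,0,0.008,0,0,0,0.4],[0,0,0.008,0,0,0,0.4]])

```text
time: 11.08
tool_pos: [0.4992, 0.0904, 0.0062]
tcp_rot: [3.141, -0.0, -0.003]
wrist_force: [0.3, -0.1, -0.3]
width: 0.601
```

apply_moves(deltas=[[0,0,0.003,0,0,0,0.4],[0,0,0.006,0,0,0,0.4],[0,0,0.006,0,0,0,0.4]])

```text
time: 11.33
tool_pos: [0.4994, 0.0903, 0.0004]
tcp_rot: [3.141, -0.0, -0.002]
wrist_force: [0.3, 0.2, 0.3]
width: 0.601
```

apply_moves(deltas=[[0,0,0.003,0,0,0,0.4],[0,0,0.006,0,0,0,0.4],[0,0,0.006,0,0,0,0.4]])

```text
time: 11.58
tool_pos: [0.5005, 0.0905, -0.0044]
tcp_rot: [-3.142, 0.0, -0.001]
wrist_force: [-1.2, -0.4, 5.2]
width: 0.601
```

apply_moves(deltas=[[0,0,0.003,0,0,0,0.4],[0,0,0.006,0,0,0,0.4],[0,0,0.006,0,0,0,0.4]])

```text
time: 11.83
tool_pos: [0.5006, 0.0905, -0.0047]
tcp_rot: [3.141, -0.0, -0.003]
wrist_force: [-20.4, -2.2, 52.6]
width: 0.603
```

Contact came at TCP z ≈ -0.004, so at this opening the fingertips are about 26 mm above the stated TCP. I'll use that from here on. Backing off and computing the pack poses.

apply_moves(deltas=[[0,0,-0.03,0,0,0,0.3],[0,0,-0.07,0,0,0,0.25],[0,0,-0.11,0,0,0,0.25],[0,0,-0.13,0,0,0,0.25],[0,0,-0.13,0,0,0,0.25]])

```text
time: 12.25
tool_pos: [0.5049, 0.0911, 0.1257]
tcp_rot: [-3.14, 0.0, -0.018]
wrist_force: [1.4, 0.2, 0.6]
width: 0.753
```

```bash
python3 - <<'E'
from h import *
np.set_printoptions(precision=4,suppress=True,linewidth=250)
W=cam('wrist',st('w6')); f=lambda p:np.array(p)/2+[30,20]
def rep(n,c,z):
    P=onz(W,f(c),z); print(n,'ctr',P.mean(0)[:2] if len(P)==4 else P[:, :2].tolist(),'edges',[round(np.linalg.norm(P[i]-P[(i+1)%len(P)])*1e3) for i in range(len(P))],'dirs',[round(np.degrees(np.arctan2(*(P[(i+1)%len(P)]-P[i])[[1,0]])),1) for i in range(len(P))])
# mid-edge based: rounded corners cut; use corner estimates
rep('A',[(458,255),(522,315),(442,405),(373,343)],.08)
rep('B',[(455,420),(543,490),(490,553),(400,487)],.08)
rep('C',[(408,262),(522,235),(540,325)],.05)
rep('D',[(410,435),(525,435),(525,347)],.05)
rep('E',[(400,440),(403,522),(440,525)],.05)
s=status.read_state(); print(s['tool_pos'],s['q'])
E
```

```text
A ctr [0.5361 0.2639] edges [41, 59, 45, 58] dirs [np.float64(-133.5), np.float64(139.2), np.float64(45.8), np.float64(-44.6)]
B ctr [0.4544 0.2536] edges [58, 45, 59, 46] dirs [np.float64(-130.7), np.float64(143.1), np.float64(50.3), np.float64(-38.3)]
C ctr [[0.5641775932007903, 0.2855617819461786], [0.577508852919363, 0.22865815512961943], [0.531911300566026, 0.21904761242964302]] edges [58, 47, 74] dirs [np.float64(-76.8), np.float64(-168.1), np.float64(64.1)]
D ctr [[0.471475345168639, 0.28789598294528423], [0.47146356504984166, 0.22616773321001882], [0.5202570672456042, 0.22663052520260316]] edges [62, 49, 78] dirs [np.float64(-90.0), np.float64(0.5), np.float64(128.5)]
E ctr [[0.4685947384978972, 0.29337846823413627], [0.4195278590817735, 0.29366545552227646], [0.41766092039643327, 0.2730909194224894]] edges [49, 21, 55] dirs [np.float64(179.7), np.float64(-95.2), np.float64(21.7)]
[0.5049 0.0911 0.1257] [0.13   0.0174 2.0424 0.     1.07   1.7009]
```

Plan: C and E stay, since they already sit flat at good spots. A and B go to the right end and D to the middle. First pack A.

apply_moves(deltas=[[0.009,-0.04,0,0,0,-2.37,0.25],[0.018,-0.08,0,0,0,-2.37,0.25],[0.027,-0.12,0,0,0,-2.37,0.25],[0.036,-0.1735,0,0,0,-2.37,0.25],[0.036,-0.1735,0,0,0,-2.37,0.25],[0.036,-0.1735,0,0,0,-2.37,0.25],[0.036,-0.1735,0,0,0,-2.37,0.25],[0.036,-0.1735,0,0,0,-2.37,0.25]])

```text
time: 12.92
tool_pos: [0.5352, 0.2643, 0.1173]
tcp_rot: [-2.751, -1.516, 0.004]
wrist_force: [-0.3, -0.0, -0.1]
width: 0.751
```

```bash
python3 - <<'E'
from h import *
s=status.read_state(); R=Ro.from_rotvec(s['tcp_rot']).as_matrix(); print(s['tool_pos'],np.degrees(np.arctan2(R[1,1],R[0,1])),s['q'])
E
```

```text
[0.53516992 0.26433343 0.11734478] -32.28912514507907 [ 4.17079046e-01  1.91704527e-01  1.86603432e+00 -5.82490714e-05
  1.08631933e+00  9.80656404e-01]
```

apply_moves(deltas=[[0,0,0,0,0,-1.367,0.25],[0,0,0,0,0,-1.367,0.25],[0,0,0,0,0,-1.367,0.25],[0,0,0,0,0,-1.367,0.25],[0,0,0,0,0,-1.367,0.25],[0,0,0,0,0,-1.367,0.25],[0,0,0,0,0,-1.367,0.25],[0,0,0,0,0,-1.367,0.25]])

```text
time: 13.58
tool_pos: [0.5353, 0.2636, 0.1176]
tcp_rot: [-1.689, -2.648, 0.003]
wrist_force: [1.1, 0.4, -0.1]
width: 0.749
```

apply_moves(deltas=[[0,0,0,0,0,-0.125,0.25],[0,0,0,0,0,-0.25,0.25],[0,0,0,0,0,-0.36,0.25],[0,0,0,0,0,-0.36,0.25],[0,0,0,0,0,-0.36,0.25]])

```text
time: 14.0
tool_pos: [0.5354, 0.2636, 0.118]
tcp_rot: [-1.201, -2.902, 0.002]
wrist_force: [-0.2, 0.3, -0.7]
width: 0.747
```

```bash
python3 - <<'E'
from h import *
s,im=shot('wrist','w7'); R=Ro.from_rotvec(s['tcp_rot']).as_matrix(); print(s['tool_pos'],np.degrees(np.arctan2(R[1,1],R[0,1])),s['q'])
cv2.imwrite('pics/w7.png',im[:,:,::-1])
# project expected A corners to compare with blue/bright edge
W=cam('wrist',s); a=np.radians(46); u=np.array([np.cos(a),np.sin(a)]); v=np.array([-u[1],u[0]])
c=np.array([.536,.264]); P=np.array([np.r_[c+i*.024*u+j*.032*v,.078] for i,j in((1,1),(1,-1),(-1,-1),(-1,1))])
p=proj(W,P); print(p.round(0))
hsv=cv2.cvtColor(im,cv2.COLOR_RGB2HSV); m=cv2.inRange(hsv,(85,60,60),(115,255,255))
for r in range(120,330,15):
    x=np.where(m[r])[0]; 
    if len(x): 
        sp=np.split(x,np.where(np.diff(x)>3)[0]+1); print(r,[(int(k[0]),int(k[-1])) for k in sp if len(k)>5])
E
```

```text
[0.53542436 0.26364809 0.11795562] 45.028488547581105 [ 4.15807818e-01  1.90528536e-01  1.86621604e+00  2.82322271e-05
  1.08663806e+00 -3.70100171e-01]
[[322. 172.]
 [321. 273.]
 [244. 275.]
 [238. 173.]]
120 [(103, 159), (163, 182), (193, 221), (225, 247)]
135 [(106, 187), (195, 219), (223, 260)]
150 [(109, 192), (197, 221), (227, 233), (245, 278)]
165 [(112, 320)]
180 [(174, 235), (239, 320)]
195 [(186, 304), (308, 320)]
210 [(203, 333)]
225 [(240, 326)]
240 [(234, 318)]
255 [(240, 318)]
270 [(266, 272), (287, 294), (519, 559)]
285 [(504, 528)]
300 [(498, 518)]
315 [(500, 524), (549, 559)]
```

apply_moves(deltas=[[0,0,0.03,0,0,0,0.25],[0,0,0.055,0,0,0,0.25],[0,0,0.075,0,0,0,0.25],[0,0,0.086,0,0,0,0.25],[0,0,0.086,0,0,0,0.25]])

```text
time: 14.47
tool_pos: [0.5333, 0.2627, 0.0297]
tcp_rot: [-1.198, -2.9, 0.007]
wrist_force: [-0.5, 0.1, -0.6]
width: 0.75
```

apply_moves(deltas=[[0,0,0,0,0,0,0.5],[0,0,0,0,0,0,0.8],[0,0,0,0,0,0,1],[0,0,0,0,0,0,1],[0,0,0,0,0,0,1]], squeeze=30)

```text
time: 14.88
tool_pos: [0.5368, 0.2643, 0.0343]
tcp_rot: [1.197, 2.903, 0.002]
wrist_force: [0.3, 0.1, -0.6]
width: 0.558
```

apply_moves(deltas=[[0,0,-0.01,0,0,0,1],[0,0,-0.03,0,0,0,1],[0,0,-0.055,0,0,0,1],[0,0,-0.08,0,0,0,1],[0,0,-0.09,0,0,0,1],[0,0,-0.09,0,0,0,1]])

```text
time: 15.38
tool_pos: [0.5389, 0.2652, 0.1277]
tcp_rot: [1.195, 2.9, 0.009]
wrist_force: [0.7, 0.3, -0.5]
width: 0.555
```

apply_moves(deltas=[[-0.02,-0.017,0,0,0,0.1,1],[-0.045,-0.038,0,0,0,0.2,1],[-0.07,-0.06,0,0,0,0.32,1],[-0.095,-0.083,0,0,0,0.44,1],[-0.12,-0.105,0,0,0,0.56,1],[-0.14,-0.12,0,0,0,0.68,1],[-0.1487,-0.1292,0,0,0,0.79,1],[-0.1487,-0.1292,0,0,0,0.79,1]])

```text
time: 16.05
tool_pos: [0.5494, 0.0646, 0.1215]
tcp_rot: [-2.229, -2.212, 0.004]
wrist_force: [0.4, 0.8, -1.4]
width: 0.551
```

apply_moves(deltas=[[0,0,0.02,0,0,0,1],[0,0,0.045,0,0,0,1],[0,0,0.07,0,0,0,1],[0,0,0.09,0,0,0,1],[0,0,0.105,0,0,0,1],[0,0,0.113,0,0,0,1],[0,0,0.117,0,0,0,1],[0,0,0.118,0,0,0,1]])

```text
time: 16.72
tool_pos: [0.5497, 0.068, 0.0044]
tcp_rot: [-2.22, -2.221, 0.002]
wrist_force: [0.8, -0.1, -0.6]
width: 0.553
```

apply_moves(deltas=[[0,0,0,0,0,0,1],[0,0,0.001,0,0,0,1]])

```text
time: 16.88
tool_pos: [0.5518, 0.0678, 0.0052]
tcp_rot: [2.221, 2.22, 0.003]
wrist_force: [1.2, 0.2, -0.4]
width: 0.555
```

apply_moves(deltas=[[0,0,0.002,0,0,0,1],[0,0,0.002,0,0,0,0.4],[0,0,0.002,0,0,0,0.28],[0,0,0.002,0,0,0,0.25],[0,0,-0.02,0,0,0,0.25],[0,0,-0.05,0,0,0,0.25],[0,0,-0.085,0,0,0,0.25],[0,0,-0.115,0,0,0,0.25]])

```text
time: 17.55
tool_pos: [0.5505, 0.0674, 0.1208]
tcp_rot: [2.223, 2.22, 0.0]
wrist_force: [0.7, -0.4, -0.1]
width: 0.746
```

apply_moves(deltas=[[0.03,-0.015,0,0,0,0.12,0.25],[0.06,-0.031,0,0,0,0.24,0.25],[0.09,-0.047,0,0,0,0.36,0.25],[0.12,-0.062,0,0,0,0.48,0.25],[0.15,-0.078,0,0,0,0.6,0.25],[0.175,-0.09,0,0,0,0.66,0.25],[0.1855,-0.0965,0,0,0,0.66,0.25],[0.1855,-0.0965,0,0,0,0.66,0.25]])

```text
time: 18.22
tool_pos: [0.453, 0.2549, 0.1193]
tcp_rot: [-2.818, -1.387, -0.0]
wrist_force: [-0.2, -0.1, 0.8]
width: 0.751
```

```bash
python3 - <<'E'
from h import *
vision.read_camera('side')
s,im=shot('wrist','w8'); R=Ro.from_rotvec(s['tcp_rot']).as_matrix(); print(s['tool_pos'],np.degrees(np.arctan2(R[1,1],R[0,1])),s['width'])
W=cam('wrist',s); a=np.radians(-38); u=np.array([np.cos(a),np.sin(a)]); v=np.array([-u[1],u[0]])
c=np.array([.4545,.2535]); P=np.array([np.r_[c+i*.024*u+j*.032*v,.078] for i,j in((1,1),(1,-1),(-1,-1),(-1,1))])
p=proj(W,P); print(p.round(0).tolist())
_,sc=shot('scene','c8')
b=np.zeros((600,800,3),np.uint8); b[:420,:560]=im[:,:,::-1]; cv2.polylines(b,[p.astype(int)],True,(0,0,255),1)
b[420:600,0:240]=sc[150:330,210:450,::-1]; b[420:600,300:800]=cv2.resize(sc[190:280,260:400,::-1],(500,180))[:, :500]
cv2.imwrite('pics/m8.png',b)
E
```

```text
[0.45376796 0.25367224 0.11922401] -37.630793317740896 0.7447180278838721
[[323.0, 173.0], [319.0, 274.0], [242.0, 273.0], [239.0, 172.0]]
```

View pics/m8.png

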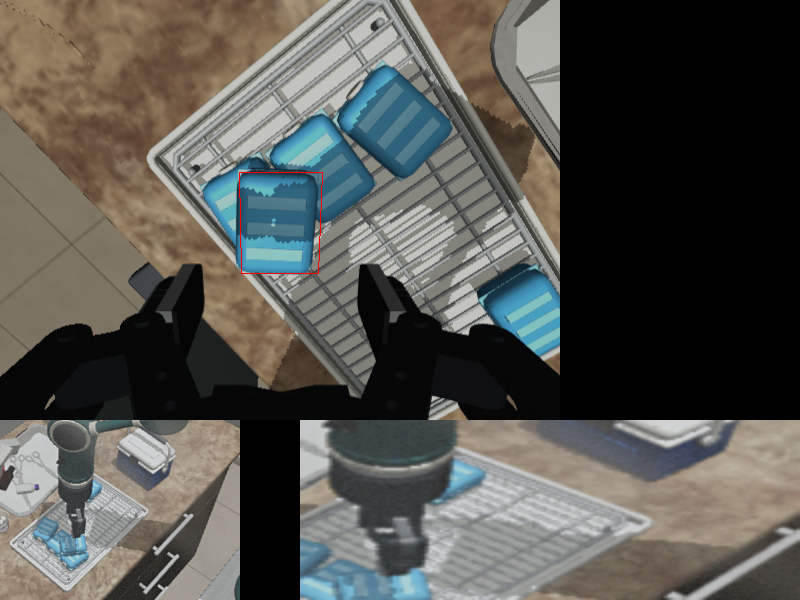

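The red outline predicted for B matches it at (280,222) in the wrist view. Pack A sits flat at the right end, near (525,310). C and D lie at (395,122) and (322,168). Picking B.

apply_moves(deltas=[[0,0,0.03,0,0,0,0.25],[0,0,0.055,0,0,0,0.25],[0,0,0.075,0,0,0,0.25],[0,0,0.087,0,0,0,0.25],[0,0,0.087,0,0,0,0.25]])

```text
time: 18.78
tool_pos: [0.4524, 0.2507, 0.0291]
tcp_rot: [2.823, 1.378, -0.01]
wrist_force: [-0.9, -0.3, -0.5]
width: 0.747
```

apply_moves(deltas=[[0,0,0,0,0,0,0.5],[0,0,0,0,0,0,0.8],[0,0,0,0,0,0,1],[0,0,0,0,0,0,1],[0,0,0,0,0,0,1]])

```text
time: 19.2
tool_pos: [0.455, 0.2534, 0.0332]
tcp_rot: [2.822, 1.381, 0.003]
wrist_force: [1.4, -0.5, -0.8]
width: 0.556
```

apply_moves(deltas=[[0,0,-0.01,0,0,0,1],[0,0,-0.03,0,0,0,1],[0,0,-0.055,0,0,0,1],[0,0,-0.08,0,0,0,1],[0,0,-0.09,0,0,0,1],[0,0,-0.09,0,0,0,1]])

```text
time: 19.7
tool_pos: [0.4569, 0.2545, 0.1263]
tcp_rot: [-2.822, -1.381, -0.012]
wrist_force: [0.1, 0.5, -1.4]
width: 0.557
```

apply_moves(deltas=[[-0.022,0.015,0,0,0,-0.1,1],[-0.045,0.03,0,0,0,-0.2,1],[-0.07,0.047,0,0,0,-0.3,1],[-0.095,0.064,0,0,0,-0.4,1],[-0.12,0.08,0,0,0,-0.5,1],[-0.145,0.097,0,0,0,-0.6,1],[-0.1546,0.104,0,0,0,-0.656,1],[-0.1546,0.104,0,0,0,-0.656,1]])

```text
time: 20.37
tool_pos: [0.4399, 0.0648, 0.1206]
tcp_rot: [-2.228, -2.214, 0.004]
wrist_force: [0.2, 0.2, -0.5]
width: 0.559
```

apply_moves(deltas=[[0,0,0.02,0,0,0,1],[0,0,0.045,0,0,0,1],[0,0,0.07,0,0,0,1],[0,0,0.09,0,0,0,1],[0,0,0.105,0,0,0,1],[0,0,0.113,0,0,0,1],[0,0,0.117,0,0,0,1],[0,0,0.119,0,0,0,1]])

```text
time: 21.03
tool_pos: [0.4399, 0.0676, 0.0028]
tcp_rot: [-2.225, -2.214, 0.005]
wrist_force: [-10.6, 0.7, 18.4]
width: 0.557
```

apply_moves(deltas=[[0,0,0.0,0,0,0,1],[0,0,0.001,0,0,0,1],[0,0,0.001,0,0,0,0.4],[0,0,0.001,0,0,0,0.28],[0,0,0.001,0,0,0,0.25],[0,0,-0.03,0,0,0,0.25],[0,0,-0.07,0,0,0,0.25],[0,0,-0.11,0,0,0,0.1]])

```text
time: 21.7
tool_pos: [0.4399, 0.067, 0.1135]
tcp_rot: [-2.226, -2.214, 0.004]
wrist_force: [1.8, 0.2, -0.4]
width: 0.872
```

apply_moves(deltas=[[0.189,0.09,-0.08,0,0,1.571,0.05],[0.189,0.09,-0.08,0,0,1.571,0.05],[0.189,0.09,-0.08,0,0,1.571,0.05],[0.189,0.09,-0.08,0,0,1.571,0.05],[0.189,0.09,-0.08,0,0,1.571,0.05],[0.189,0.09,-0.08,0,0,1.571,0.05],[0.189,0.09,-0.08,0,0,1.571,0.05],[0.189,0.09,-0.08,0,0,1.571,0.05]])

```text
time: 22.37
tool_pos: [0.5335, 0.2577, 0.1943]
tcp_rot: [-3.012, -0.89, -0.003]
wrist_force: [-0.1, 0.2, -0.3]
width: 0.948
```

apply_moves(deltas=[[0,0,0,0,0,0.125,0.05],[0,0,0,0,0,0.25,0.05],[0,0,0,0,0,0.375,0.05],[0,0,0,0,0,0.5,0.05],[0,0,0,0,0,0.571,0.05],[0,0,0,0,0,0.571,0.05]])

```text
time: 22.87
tool_pos: [0.5325, 0.2557, 0.1933]
tcp_rot: [-3.141, -0.009, -0.0]
wrist_force: [-0.1, -0.2, 0.1]
width: 0.951
```

```bash
cat > packs.py <<'E'
from h import *
def packs(name,z=.05):
    s,im=shot('wrist',name); W=cam('wrist',s); R=Ro.from_rotvec(s['tcp_rot']).as_matrix()
    print(s['time'],s['tool_pos'].round(4),'tooly deg',np.degrees(np.arctan2(R[1,1],R[0,1])).round(1),'w',round(float(s['width']),3))
    # rectify to world plane z: 1 mm/px, x up .35-.65, y left .36..-.02
    g=np.array([[x,y,z] for x,y in((.65,.36),(.65,-.02),(.35,-.02),(.35,.36))])
    H=cv2.getPerspectiveTransform(proj(W,g).astype(np.float32),np.float32([[0,0],[760,0],[760,600],[0,600]]))
    r=cv2.warpPerspective(im,H,(760,600)); m=cv2.inRange(cv2.cvtColor(r,cv2.COLOR_RGB2HSV),(85,70,60),(115,255,255))
    m=cv2.morphologyEx(m,cv2.MORPH_CLOSE,np.ones((15,15))); m=cv2.morphologyEx(m,cv2.MORPH_OPEN,np.ones((15,15)))
    for c in cv2.findContours(m,cv2.RETR_EXTERNAL,cv2.CHAIN_APPROX_NONE)[0]:
        if cv2.contourArea(c)<3000: continue
        (u,v),(w,h),a=cv2.minAreaRect(c); b=cv2.boxPoints(((u,v),(w,h),a)); e=b[1]-b[0] if np.linalg.norm(b[1]-b[0])>np.linalg.norm(b[2]-b[1]) else b[2]-b[1]
        print('ctr x %.4f y %.4f  rel %.3f %.3f size %.0f x %.0f mm long dir(world deg) %.0f area %.0f'%(.65-v/2000,.36-u/2000,.65-v/2000-.4974,.36-u/2000-.1683,w/2,h/2,np.degrees(np.arctan2(-e[0],-e[1]))%180,cv2.contourArea(c)/4))
    cv2.imwrite(f'pics/{name}_r.png',r[:,:,::-1])
E
python3 -c "
from packs import *; packs('w9')"
```

```text
22.8667 [0.5325 0.2557 0.1933] tooly deg -89.7 w 0.951
ctr x 0.4480 y 0.0730  rel -0.049 -0.095 size 54 x 68 mm long dir(world deg) 90 area 3457
ctr x 0.5537 y 0.0767  rel 0.056 -0.092 size 48 x 72 mm long dir(world deg) 90 area 3198
ctr x 0.4972 y 0.2581  rel -0.000 0.090 size 69 x 164 mm long dir(world deg) 176 area 9433
```

```bash
python3 - <<'E'
from h import *
r=cv2.imread('pics/w9_r.png'); m=cv2.inRange(cv2.cvtColor(r,cv2.COLOR_BGR2HSV),(85,70,60),(115,255,255))
for x in np.arange(.59,.405,-.004):
    k=np.where(m[int((.65-x)*2000)][:400])[0]
    if len(k)>10: print(round(x,3),len(k)/2,'y',.36-k[0]/2000,.36-k[-1]/2000)
E
```

```text
0.574 25.5 y 0.2535 0.22849999999999998
0.57 42.0 y 0.269 0.22749999999999998
0.566 53.0 y 0.285 0.22649999999999998
0.562 48.0 y 0.287 0.22499999999999998
0.558 42.0 y 0.288 0.22449999999999998
0.554 42.0 y 0.2875 0.22349999999999998
0.55 42.0 y 0.2865 0.22249999999999998
0.546 42.5 y 0.2855 0.22149999999999997
0.542 42.5 y 0.2845 0.22099999999999997
0.538 42.5 y 0.2835 0.21999999999999997
0.534 44.0 y 0.2825 0.22099999999999997
0.53 46.0 y 0.282 0.22849999999999998
0.526 35.0 y 0.28099999999999997 0.246
0.522 19.0 y 0.27799999999999997 0.25949999999999995
0.518 56.5 y 0.2845 0.22849999999999998
0.514 61.5 y 0.288 0.22699999999999998
0.51 62.5 y 0.289 0.22699999999999998
0.506 41.0 y 0.289 0.22699999999999998
0.502 42.0 y 0.289 0.22699999999999998
0.498 42.0 y 0.289 0.22699999999999998
0.494 42.5 y 0.289 0.22699999999999998
0.49 42.5 y 0.289 0.22699999999999998
0.486 42.0 y 0.289 0.22699999999999998
0.482 42.5 y 0.289 0.22649999999999998
0.478 42.5 y 0.289 0.22699999999999998
0.474 59.0 y 0.287 0.22849999999999998
0.47 25.0 y 0.2875 0.258
0.466 46.5 y 0.292 0.237
0.462 61.0 y 0.2925 0.23199999999999998
0.458 62.0 y 0.2935 0.23199999999999998
0.454 56.0 y 0.294 0.23149999999999998
0.45 44.0 y 0.2945 0.23149999999999998
0.446 43.5 y 0.295 0.23199999999999998
0.442 44.0 y 0.2955 0.23249999999999998
0.438 44.0 y 0.296 0.23349999999999999
0.434 44.0 y 0.297 0.23399999999999999
0.43 44.0 y 0.297 0.2345
0.426 46.5 y 0.297 0.235
0.422 51.0 y 0.295 0.2355
0.418 41.5 y 0.27799999999999997 0.237
0.414 6.0 y 0.2475 0.242
```

apply_moves(deltas=[[-0.0365,-0.002,0.03,0,0,0,0.05],[-0.0365,-0.002,0.065,0,0,0,0.05],[-0.0365,-0.002,0.1,0,0,0,0.05],[-0.0365,-0.002,0.13,0,0,0,0.05],[-0.0365,-0.002,0.155,0,0,0,0.05],[-0.0365,-0.002,0.175,0,0,0,0.05],[-0.0365,-0.002,0.188,0,0,0,0.05],[-0.0365,-0.002,0.19,0,0,0,0.05]])

```text
time: 23.58
tool_pos: [0.4936, 0.2564, 0.0004]
tcp_rot: [3.139, 0.014, -0.007]
wrist_force: [-1.1, 0.5, -0.2]
width: 0.949
```

apply_moves(deltas=[[0,0,0,0,0,0,0.05],[0,0,0,0,0,0,0.3],[0,0,0,0,0,0,0.6],[0,0,0,0,0,0,1],[0,0,0,0,0,0,1],[0,0,0,0,0,0,1]])

```text
time: 24.08
tool_pos: [0.4975, 0.2582, 0.0051]
tcp_rot: [-3.14, -0.013, -0.005]
wrist_force: [0.5, -0.4, 5.7]
width: 0.744
```

apply_moves(deltas=[[0,0,-0.01,0,0,0,1],[0,0,-0.03,0,0,0,1],[0,0,-0.05,0,0,0,1],[0,0,-0.055,0,0,0,1],[0,0,-0.055,0,0,0,1]])

```text
time: 24.5
tool_pos: [0.4975, 0.2583, 0.0606]
tcp_rot: [-3.14, -0.012, -0.006]
wrist_force: [1.3, -0.1, -0.7]
width: 0.742
```

apply_moves(deltas=[[0,0.015,0,0,0,0,1],[0,0.035,0,0,0,0,1],[0,0.06,0,0,0,0,1],[0,0.08,0,0,0,0,1],[0,0.095,0,0,0,0,1],[0,0.095,0.01,0,0,0,1],[0,0.095,0.03,0,0,0,1],[0,0.095,0.045,0,0,0,1]])

```text
time: 25.17
tool_pos: [0.4954, 0.1617, 0.0111]
tcp_rot: [3.141, 0.01, -0.003]
wrist_force: [-0.5, 0.5, -1.3]
width: 0.742
```

apply_moves(deltas=[[0,0,0.006,0,0,0,1],[0,0,0.009,0,0,0,1],[0,0,0.01,0,0,0,1],[0,0,0.01,0,0,0,0.2],[0,0,0.01,0,0,0,0.05],[0,0,0.01,0,0,0,0.05],[0,0,-0.02,0,0,0,0.05],[0,0,-0.06,0,0,0,0.05]])

```text
time: 25.83
tool_pos: [0.4919, 0.1613, 0.0689]
tcp_rot: [3.139, 0.013, -0.017]
wrist_force: [0.7, -0.4, 0.3]
width: 0.95
```

apply_moves(deltas=[[0.01,0,-0.03,0,0,0,0],[0.03,0,-0.07,0,0,0,0],[0.05,0,-0.11,0,0,0,0],[0.06,0,-0.15,0,0,0,0],[0.06,0,-0.19,0,0,0,0],[0.06,0,-0.21,0,0,0,0],[0.06,0,-0.21,0,0,0,0]])

```text
time: 26.42
tool_pos: [0.5606, 0.164, 0.2907]
tcp_rot: [-3.139, -0.012, -0.018]
wrist_force: [0.8, 0.1, 0.5]
width: 0.999
```

```bash
python3 - <<'E'
from packs import *
packs('w10')
# carrier and vials from wrist/w1-style check: scene frame difference around vials/cup/ointment
a=cv2.imread('pics/scene0.png').astype(int); s,im=shot('scene','c10'); b=im[:,:,::-1].astype(int)
for n,(u0,u1,v0,v1) in dict(vials=(290,330,130,180),cup=(203,220,245,263),tube=(180,208,303,348)).items(): print(n,'mean diff',abs(a-b)[v0:v1,u0:u1].mean().round(1))
E
```

```text
26.4167 [0.5606 0.164  0.2907] tooly deg -89.5 w 0.999
ctr x 0.4422 y 0.2627  rel -0.055 0.094 size 65 x 55 mm long dir(world deg) 83 area 3292
ctr x 0.4475 y 0.0712  rel -0.050 -0.097 size 53 x 64 mm long dir(world deg) 90 area 3287
ctr x 0.4933 y 0.1617  rel -0.004 -0.007 size 50 x 62 mm long dir(world deg) 90 area 3055
ctr x 0.5494 y 0.2521  rel 0.052 0.084 size 49 x 65 mm long dir(world deg) 103 area 3006
ctr x 0.5545 y 0.0737  rel 0.057 -0.095 size 48 x 64 mm long dir(world deg) 90 area 3019
vials mean diff 9.7
cup mean diff 2.5
tube mean diff 2.3
```

```bash
python3 -c "
from workcell import job,status
print(status.read_state()['time']); print(job.finish_job())"
```

```text
26.5167
the job is handed in; nothing more can be done
None
```

The carrier stands on the worktop right of the rack, the five packs are spread in one layer, and the job is handed in at about 26.5 s; no verdict was reported.

- **Carrier:** I turned its handle upright, lifted it off the rack and set it down at about y = -0.29 m from the rack's origin. The pictures after the move showed it upright.
- **Packs:** two stayed where they lay at the left end, one went to the middle and the top two went to the right end. The last wrist picture put the pack centres, from the rack's middle, at (-55, 94), (52, 84), (-4, -7), (57, -95) and (-50, -97) mm. Every pair is over 100 mm apart, and all are inside the limits. I judged flatness only from their outlines in that picture.
- **Bystanders:** the cup and the tube showed almost no change in the scene picture. The vial area showed a larger change (mean 9.7). I put this down to shadow and arm position and did not check it further; nothing was moved near the vials.
- **Disagreements and mishaps:** the fingertips proved about 26 mm shorter than the stated TCP. My first grip on the handle therefore missed, and the fingers rested lightly on top of it. A touch test on the bare rack found the offset, pressing with about 53 N at the wrist. After that every grasp held first time.

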